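# Refit the retaining collar on a sample-carousel drive and hold it down for tightening

## Robot

A 7-joint arm with a two-finger parallel gripper is mounted at the origin on a cart in front of the work surface, level with it; the furniture and walls round the work are solid. World frame = base frame: x ahead of the robot, y to its left, z up, the work surface at z = 0. Lengths are in mm, angles in rad, forces in N, time in s.
With the tool pointing down it reaches from about 425 to 1025 mm from the base axis. Payload 9.4 kg.
Tool frame: the origin (TCP) lies midway between the tips of the shut fingers; the grasp point (between the pads) lies 19 mm behind it; z points along the fingers, y is the line along which they close (so a half turn about z gives the same grasp; the last joint's range is limited). The gripper opens to 93 mm and grips with 3 to 60 N. Pads are 15 mm wide; open, the fingers measure 128 mm over their backs; the gripper's body (75 mm by 188 mm) begins 65 mm behind the grasp point.
Start: joints at [1.219, 0.599, -0.003, 1.599, 0.002, 0.943, -0.08], TCP at [196.722, -697.8, 218.618] pointing down, gripper open.
Joint ranges: [-2.57, 2.57], [-0.35, 1.97], [-1.29, 1.29], [0.11, 2.56], [-1.05, 4.19], [0.11, 1.86], [-2.63, 2.63]. Speed limits (rad/s): [2.22, 2.22, 3.01, 3.01, 3.14, 3.14, 3.14].

## Interface

Orientations are given as [roll, pitch, yaw] about the fixed x, y, z axes, in that order (R = Rz(yaw) Ry(pitch) Rx(roll)).
In Python, from station import * gives the robot as it stands.
- The arm moves only by the shell command python3 -m handwheel 'ROWS'. ROWS is JSON, a list that holds one entry, the list of rows, each a list of 7 numbers: the shift along the world's x, y, z normalised to -1 to 1, where 1 is 500 mm, then the turn, a rotation vector about the world's x, y, z normalised to -1 to 1, where 1 is 30 degrees, then the closure, from 0 (fully open) to 1 (shut). A call has 1 to 20 rows; each row is the pose to reach, as a shift and turn from the pose commanded when the call began; what a row does not reach only later rows make up. A row lasts 1/10 s, in which the tool goes at most 50 mm and 8.59 degrees, less where a joint would pass 70% of its speed; a pose out of reach is approached as far as the arm can. A call with a number of a shift or a turn outside -1 to 1 is refused whole. A call with a gripper value outside its range is refused whole. The fingers move at their own pace and stop on an object; the grip force is fixed at half the most. Time passes only in rows, so rows that repeat a pose let the fingers close. It gives the time, the measured TCP pose, the force, the opening and the grip force at its end, in the units of the state.
- state(): the state, without advancing time (a new reading comes with each control period).
- get_image(name): name is "scene" or "top" or "wrist"; returns a dict with "color" (480x640x3 uint8, red, green, blue), "range_z" (480x640 float32, mm along the optical axis (not along the pixel's ray), 0 where there is no reading), "mtx" (3x3 intrinsics, pixels), "k1" (the pictures are not rectified: a ray, as slopes to the right and down, at radius r is drawn at 1 + k1 r^2 times it, then the intrinsics apply), "R" (3x3) and "t" (3): a world point X has camera coordinates R X + t. Camera axes: x right, y down, z forward; pixel columns grow to the right and rows downward; lengths in mm; the calibration is good to about 2 mm. A picture is of the moment at which its call begins.
- hand_in(): hands the job in; it is judged then, once.
The state is a dict: "time_s": time; "joint_positions": joint angles; "joint_vel": joint speeds; "tau": joint torques, N m; "position": TCP position; "tool_rot": TCP orientation; "wrist_force": force on the tool from outside, world axes, zero at the start; "moment": the same for the moment, N m; "grip_width": finger opening in mm; "finger_force": force on a finger pad.
Only numpy, scipy, OpenCV 4.12 (cv2) and the standard library are available. Lean on these libraries where they do the work, as an engineer would, in place of code of your own. Each camera call takes 0.05 s, during which the arm holds its last target. There are 200 camera calls.

## Task

Turn the bare upright shaft of the sample-carousel drive until its set-screw flat faces straight to the front of the drive, where the controls are (fingers feel the flat, as they close further on it than on the round). Then take the collar with the thumb screw and thread it down over the shaft with its screw on the flat, so that the screw too faces the front. Press on the collar, with the fingers clear of the carousel, until it has squeezed the carousel home against its spring, and finish like that, still gripping the collar and pressing it down so that I can tighten the screw; do not knock over or push about the two vials and the plain ring near by.

Things in the scene. Friction and masses are not known exactly. Their poses are not given: they have to be found in the camera images.
- drive: Sample-carousel drive: white box on a black base, fixed on the worktop, 58 mm high. Origin: on the worktop under the shaft's vertical axis. Its -x axis points to its front (grey panel with knob, window and rocker), which roughly faces the robot; it spans x -75 mm (knob -87) to +102 mm, y -68 to +68 mm.
- shaft (a joint): Angle of the upright steel shaft, rad, counter-clockwise from above, no stops; stays where left (friction 0.06 N m). 0 or any whole turn: its flat faces the drive's front; at a the flat faces drive -x turned by a. 18 mm thick, one flat 4 mm deep, 15 mm wide, all along it: fingers closing square on the flat stop 14 mm apart, elsewhere up to 18. The carousel turns with it.
- shaft_tip (a point): Centre of the shaft's upper end face, on its axis, 146 mm above the worktop; the end is chamfered by 1.5 mm. 52 mm of the shaft stand free above the carousel's hub.
- carousel (a joint): How far the carousel is pressed down on its spring, m: 0 at rest, 0.006 bottomed (home); it gives from about 3 N, is home at about 9 N. A grey round plate round the shaft, 150 mm across, 12 empty wells, its top 88 mm above the worktop at rest; its light metal hub, 34 mm across, on which the collar sits, tops out at 94 mm.
- collar_center (a point): Centre of the loose collar, half-way up, on its bore's axis (z, up). A metal cylinder standing on the worktop, 36 mm across, 36 mm high, 0.1 kg, through bore 20 mm (25 mm at its lower mouth). A thumb screw sticks out along its -x; its 6 mm tip reaches into the bore to 6.2 mm from the axis, so the collar goes down the shaft only with the screw over the flat (within 15 degrees).
- collar_screw (a point): Outer end of the collar's thumb screw: on the head's axis, 28 mm from the collar's axis (its -x direction) and 13 mm above the collar's lower face. The knurled steel head is 13 mm in diameter and 7.5 mm long.
- spacer_center (a point): Centre of a plain metal ring without a screw, 36 mm in diameter, 20 mm high; not needed, leave it.
- vial_a_center (a point): Centre of a small standing vial, 17 mm in diameter, 46 mm high; leave it.
- vial_b_center (a point): Centre of another small standing vial, 17 mm in diameter, 46 mm high; leave it.
There are look-alikes about, which are no part of the job. Leave any turquoise or yellow look-alike of the part that bears collar_center alone.

How it is judged (in metres and radians):
On the way, in this order (a step that is already met when the one before it is completed fails the run):
1. the bare shaft has been turned so that its flat faces the drive's front (within 20 degrees), the collar still off it ((value of joint shaft between -0.35 and 0.35 rad or value of joint shaft between 5.9332 and 6.6332 rad or value of joint shaft between -6.6332 and -5.9332 rad) and horizontal distance between collar_center and shaft_tip above 0.05 m), for 0.2 s.
2. the collar is threaded on the shaft, screw on the flat: on its axis and its centre at least 20 mm below the shaft's end (horizontal distance between collar_center and shaft_tip below 0.004 m and angle between collar_center's own z axis and vertical below 0.12 rad and z of collar_center in the frame of shaft_tip below -0.02 m), for 0.1 s.
At the end, for the whole second after the job is handed in: Collar round the shaft on the hub (4 mm, 7 degrees, centre 36.5 mm or more below the shaft's end); flat and screw face the drive's front within 20 degrees; the collar presses the carousel down 4.5 of 6 mm or more, at rest; fingers still grip the collar (over 3 N), off the carousel (horizontal distance between collar_center and shaft_tip below 0.004 m and angle between collar_center's own z axis and vertical below 0.12 rad and (value of joint shaft between -0.35 and 0.35 rad or value of joint shaft between 5.9332 and 6.6332 rad or value of joint shaft between -6.6332 and -5.9332 rad) and x of collar_screw in the frame of drive below -0.02 m and y of collar_screw in the frame of drive between -0.0105 and 0.0105 m and z of collar_center in the frame of shaft_tip below -0.0365 m and value of joint carousel above 0.0045 m and contact force between collar and carousel above 2 N and contact force between the fingers and collar above 3 N and contact force between the fingers and carousel below 0.5 N and linear speed of collar below 0.02 m/s); the arm keeps its last pose, push and grip.
It fails at once if a vial is pushed more than 20 mm or tipped over (distance of any of vial_a_center, vial_b_center from where it was at the start of the episode above 0.02 m or angle between any of vial_a_center, vial_b_center's own z axis and vertical above 0.5 rad).
It fails at once if the plain ring is pushed about by more than 20 mm (distance of spacer_center from where it was at the start of the episode above 0.02 m).
It also fails if it takes over 72 s, if anything falls off the work surface, if the arm or the gripper's body presses on something with over 40 N, if the wrist force passes 120 N, or if a joint passes its speed limit or range.

## Working session

There is one attempt and no reset: what is moved stays moved. The work goes in short steps, Python scripts to look and compute and a shell command to move; the robot and the scene stay as the last step left them, time stands still between calls to the robot, and variables do not carry over. Pictures are saved under pics/ and viewed, at most 10 in all, crops included, and the job is handed in when it is done.

```bash
mkdir -p pics
cat > h.py <<'E'
import numpy as np, cv2
from station import *
def snap(n):
    return get_image(n)
def save(im,fn,crop=None,s=1):
    c=im["color"][:,:,::-1]
    if crop: c=c[crop[1]:crop[3],crop[0]:crop[2]]
    cv2.imwrite("pics/"+fn,cv2.resize(c,None,fx=s,fy=s,interpolation=cv2.INTER_CUBIC))
def ray(im,u,v):
    K=np.array(im["mtx"]);d=np.array([(u-K[0,2])/K[0,0],(v-K[1,2])/K[1,1]]);x=d.copy()
    for _ in range(20): x=d/(1+im["k1"]*(x@x))
    R=np.array(im["R"]);t=np.array(im["t"]).ravel()
    return -R.T@t, R.T@np.array([x[0],x[1],1.])
def onz(im,u,v,z):
    o,d=ray(im,u,v);return o+d*(z-o[2])/d[2]
def dep(im,u,v):
    o,d=ray(im,u,v);return o+d*float(im["range_z"][int(v),int(u)])
def proj(im,X):
    c=np.array(im["R"])@np.array(X,float)+np.array(im["t"]).ravel();x=c[:2]/c[2];x=x*(1+im["k1"]*(x@x));K=np.array(im["mtx"])
    return K[0,0]*x[0]+K[0,2],K[1,1]*x[1]+K[1,2]
E
python3 - <<'E'
from h import *
import pickle
a=[]
for n in("scene","top"):
    im=snap(n);save(im,n+"0.png");pickle.dump(im,open(n+"0.pkl","wb"))
    print(n,im["k1"],np.round(-np.array(im["R"]).T@np.array(im["t"]).ravel()))
print(state())
E
```

```text
scene -0.03105499296202596 [137. 451. 566.]
top 0.05285452490260688 [ 370. -179. 1094.]
{'time_s': 0.1, 'joint_positions': array([ 1.21930349,  0.60004765, -0.0025351 ,  1.60001842,  0.00181219,
        0.94289286, -0.0798125 ]), 'joint_vel': array([ 0.00155757, -0.00033787, -0.00136086, -0.00167605,  0.00085082,
        0.00114078,  0.00177642]), 'tau': array([ 5.10749829e-03, -7.66560245e+01,  1.50132772e+00, -2.52936494e+01,
       -5.24560211e-02,  1.36375704e-02,  5.62228450e-06]), 'position': array([ 196.59335312, -697.40328996,  217.85584967]), 'tool_rot': array([-3.14023564e+00,  1.42200502e-04,  2.74839222e-01]), 'wrist_force': array([-0.66528754, -1.45476313,  0.68011544]), 'moment': array([ 0.03735082,  0.0663359 , -0.02453438]), 'finger_force': 0.0, 'grip_width': 92.93537423225474}
```

View pics/scene0.png

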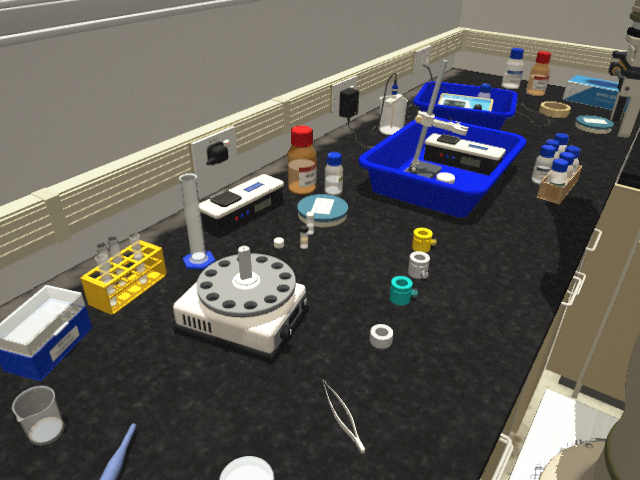

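View pics/top0.png

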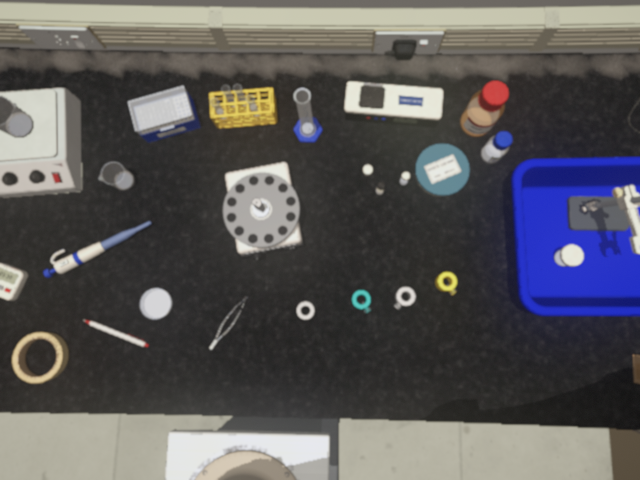

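The scene holds four candidate parts in the top view:
- turquoise collar at (361,299): a look-alike
- silver collar at (405,296)
- yellow collar at (447,282): a look-alike
- plain silver ring at (305,310): no screw, so it is the spacer

The silver one at (405,296) fits, because it is metal and has a screw. The drive is at (261,209). The vials are around (405,178) and (380,188). I'll confirm with one enlarged crop.

Run:
```python
from h import *
import pickle
t=pickle.load(open("top0.pkl","rb"));s=pickle.load(open("scene0.pkl","rb"))
c=lambda im,x,y,w,h,k:cv2.resize(im["color"][y:y+h,x:x+w,::-1],(w*k,h*k),interpolation=cv2.INTER_CUBIC)
A=c(t,211,159,100,100,4);B=c(t,345,260,100,50,4);C=c(s,385,225,100,50,4)
D=np.vstack([B,C]);cv2.imwrite("pics/crop1.png",np.hstack([A,D]))
# drive box corners via depth: white box pixels
g=t["color"].astype(int);m=((g.min(2)>185)).astype(np.uint8);m[:150]=0;m[265:]=0;m[:,:215]=0;m[:,310:]=0
p=np.argwhere(m)[:,::-1]
P=np.array([dep(t,*q) for q in p]);k=(abs(P[:,2]-58)<8);print(k.sum())
r=cv2.minAreaRect(np.array([onz(t,*q,58)[:2] for q in p[k]],np.float32));print("drive rect",r)
# carousel/shaft by depth
for (u,v) in [(261,209),(259,203),(240,209),(405,296),(411,290),(305,310)]: print(u,v,dep(t,u,v))
def circ(im,x0,y0,x1,y1,thr,z):
    g=im["color"].astype(int);m=(g.min(2)>thr);mm=np.zeros_like(m);mm[y0:y1,x0:x1]=m[y0:y1,x0:x1]
    n,l,st,ce=cv2.connectedComponentsWithStats(mm.astype(np.uint8))
    i=1+np.argmax(st[1:,4]);cs,_=cv2.findContours((l==i).astype(np.uint8),0,2)
    (u,v),rad=cv2.minEnclosingCircle(cs[0]);print(st[i],ce[i],u,v,rad,onz(t,u,v,z),onz(t,*ce[i],z))
circ(t,385,275,427,320,110,36);circ(t,290,295,322,325,110,20)
circ(t,395,165,415,190,110,46);circ(t,372,178,390,198,70,46);circ(t,360,160,376,178,110,46)
```

```text
812
drive rect ((593.9207763671875, -16.806137084960938), (165.1033935546875, 125.40210723876953), 11.945930480957031)
261 209 [576.43423651 -24.15891167 118.355157  ]
259 203 [581.44854233 -24.64610285 147.69721921]
240 209 [581.96770686  21.62676281  88.93247747]
405 296 [ 423.76067692 -310.33420764   -1.36424861]
411 290 [ 434.11533092 -317.88129795   35.01687043]
305 310 [ 390.69548758 -105.30390021    2.0987907 ]
[395 286  21  23 288] [404.67013889 296.73958333] 402.93902587890625 297.3292541503906 12.512127876281738 [ 419.20641839 -301.75838571   36.        ] [ 420.44671699 -305.18217358   36.        ]
[296 301  19  19 234] [305.01282051 310.03846154] 305.0 310.0 9.486932754516602 [ 390.3536555  -106.50437368   20.        ] [ 390.27739358 -106.53251975   20.        ]
[400 171  11  14 107] [404.57943925 177.41121495] 404.5 177.5 6.96429443359375 [ 662.0833221  -304.06873047   46.        ] [ 662.27206151 -304.22992875   46.        ]
[375 187   9   8  53] [378.71698113 190.79245283] 379.0 190.0 4.472236156463623 [ 635.16904002 -252.38886879   46.        ] [ 633.50346304 -251.82550123   46.        ]
[362 164  11  11  94] [367.31914894 169.05319149] 367.4473571777344 169.13157653808594 5.449062824249268 [ 678.77690483 -228.45545467   46.        ] [ 678.93951786 -228.19130122   46.        ]
```

View pics/crop1.png

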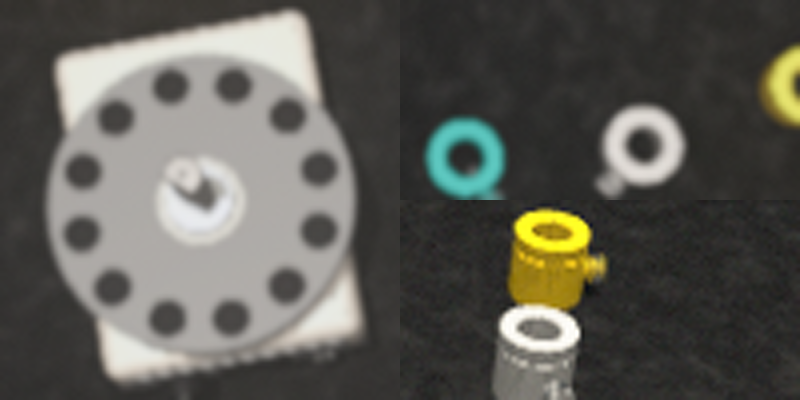

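The silver collar is confirmed: in the top view its screw points lower-left, towards the robot and +y. The shaft tip is near pixel (256,202), so the axis is near (582,-20). The drive's yaw is about 12 degrees. I'll move over for a wrist view.

```bash
python3 -m handwheel '[[[0.5,0.88,0.16,0,0,0,0],[0.5,0.88,0.16,0,0,0,0],[0.5,0.88,0.16,0,0,0,0],[0.5,0.88,0.16,0,0,0,0],[0.5,0.88,0.16,0,0,0,0],[0.5,0.88,0.16,0,0,0,0],[0.5,0.88,0.16,0,0,0,0],[0.5,0.88,0.16,0,0,0,0],[0.5,0.88,0.16,0,0,0,0],[0.5,0.88,0.16,0,0,0,0],[0.5,0.88,0.16,0,0,0,0],[0.5,0.88,0.16,0,0,0,0]]]'
python3 - <<'E'
from h import *
im=snap("wrist");s=state();print(s["position"],s["tool_rot"],-np.array(im["R"]).T@np.array(im["t"]).ravel(),proj(im,s["position"]))
print(np.round(np.array(im["R"]),2), im["mtx"])
E
```

```text
time_s: 1.3
position: [447.8, -255.9, 298.8]
tool_rot: [-3.142, -0.0, 0.279]
wrist_force: [-0.3, -0.7, 0.2]
grip_width: 93.0
finger_force: 0.0
[ 446.56176087 -257.82677523  298.45296339] [3.14149655e+00 5.41745297e-04 2.76176916e-01] [ 513.47364531 -236.91263575  464.41693262] (np.float64(317.1360856448042), np.float64(292.62422942313793))
[[ 0.28 -0.96  0.  ]
 [-0.93 -0.27  0.24]
 [-0.23 -0.07 -0.97]] [[353.65962724   0.         313.88644885]
 [  0.         353.65962724 237.50727832]
 [  0.           0.           1.        ]]
```

```bash
python3 - <<'E'
from h import *
import pickle
im=snap("wrist");pickle.dump(im,open("w0.pkl","wb"));print(proj(im,[421,-307,36]))
E
python3 -m handwheel '[[[0.16,0.45,-0.1,0,0,0,0],[0.16,0.45,-0.1,0,0,0,0],[0.16,0.45,-0.1,0,0,0,0],[0.16,0.45,-0.1,0,0,0,0],[0.16,0.45,-0.1,0,0,0,0],[0.16,0.45,-0.1,0,0,0,0],[0.16,0.45,-0.1,0,0,0,0]]]'
python3 - <<'E'
from h import *
import pickle
im=snap("wrist");pickle.dump(im,open("w1.pkl","wb"));u,v=map(int,proj(im,[582,-20,120]));print(u,v)
w=pickle.load(open("w0.pkl","rb"));a,b=map(int,proj(w,[421,-307,36]));print(a,b)
f=lambda i,u,v,w:cv2.resize(i["color"][max(0,v-w):v+w,max(0,u-w):u+w,::-1],(400,400))
cv2.imwrite("pics/c2.png",np.hstack([f(im,u,v,100),f(w,a,b,60)]))
E
```

```text
(np.float64(346.2860468524248), np.float64(236.88408179890286))
time_s: 2.1
position: [526.4, -34.2, 247.8]
tool_rot: [3.141, 0.002, 0.274]
wrist_force: [-0.6, 0.6, 0.5]
grip_width: 93.1
finger_force: 0.0
315 162
346 236
```

View pics/c2.png

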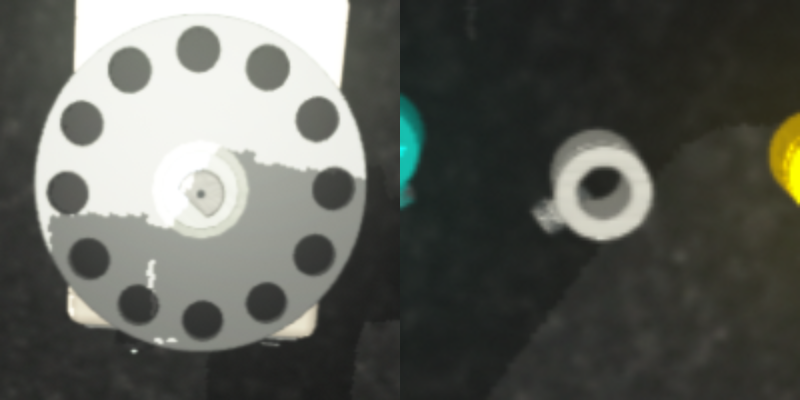

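The left half shows the shaft tip at crop (200,193), wrist pixel about (315,158), with the flat apparently on its lower right. The right half shows the silver collar's top ring at wrist pixel (347,234) and its screw end near (328,241). I'll enlarge the tip and compute numbers.

Run:
```python
from h import *
import pickle
im=pickle.load(open("w1.pkl","rb"));w=pickle.load(open("w0.pkl","rb"))
g=cv2.createCLAHE(4,(2,2)).apply(cv2.cvtColor(im["color"][138:182,295:339],cv2.COLOR_RGB2GRAY))
cv2.imwrite("pics/c3.png",cv2.resize(g,(572,572),interpolation=cv2.INTER_CUBIC))
print("tip",onz(im,315,158.5,146))
c=onz(w,346.9,233.9,36);s=onz(w,328.3,241.4,13);print(c,s,np.degrees(np.arctan2(s[1]-c[1],s[0]-c[0])),np.hypot(*(s-c)[:2]))
d=np.array([np.cos(np.radians(12)),np.sin(np.radians(12))]);print("px direction of drive front at z146",np.array(proj(im,[*(onz(im,315,158.5,146)[:2]-20*d),146]))-[315,158.5])
# box edges in wrist image: white pixels of box at z 58
m=(im["color"].min(2)>200).astype(np.uint8);P=np.array([dep(im,u,v) for v,u in np.argwhere(m)]);P=P[(abs(P[:,2]-58)<4)];
print(len(P),cv2.minAreaRect(P[:,:2].astype(np.float32)))
m=np.array([dep(im,u,v) for v in range(30,300) for u in range(180,450) if im["range_z"][v,u]>0]);q=m[abs(m[:,2]-88)<2.5];print(len(q),cv2.minEnclosingCircle(q[:,:2].astype(np.float32)),q[:,2].mean())
q=m[m[:,2]>140];print(len(q),q.mean(0))
```

```text
tip [585.86609029 -18.19253484 146.        ]
[ 424.8689622 -306.6081009   36.       ] [ 403.73802763 -289.63957241   13.        ] 141.23489600289676 27.100689195933068
px direction of drive front at z146 [-1.74825886 27.07498809]
4023 ((650.1587524414062, -126.80679321289062), (182.7908172607422, 403.0677490234375), 24.46001434326172)
16271 ((585.7135620117188, -18.21040916442871), 75.24685668945312) 87.5629816906102
2672 [542.68671952 -30.04788745 246.91281597]
```

View pics/c3.png

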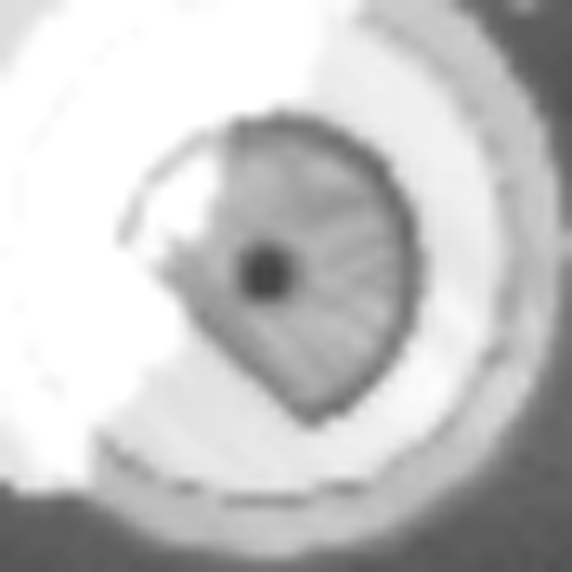

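The tip crop shows the shaft centre at pixel (315.4,158.9), with the flat's normal pointing 45° lower-left. The flat is therefore about 41° clockwise of the front, and the shaft needs about +41° CCW. The axis is at (585.8,-18.2). I'll turn the tool +45° to get square on the flat and descend.

```bash
python3 -m handwheel '[[[0.119,0.032,0,0,0,0.75,0.4],[0.119,0.032,0,0,0,0.75,0.4],[0.119,0.032,0,0,0,0.75,0.4],[0.119,0.032,0,0,0,0.75,0.4]]]'
python3 -m handwheel '[[[0,0,0,0,0,0.75,0.4],[0,0,0,0,0,0.75,0.4],[0,0,0,0,0,0.75,0.4],[0,0,0,0,0,0.75,0.4]]]'
python3 - <<'E'
from h import *
im=snap("wrist");s=state();print(s["joint_positions"],s["position"],s["tool_rot"])
u,v=map(int,proj(im,[585.8,-18.2,146]));print(u,v,s["grip_width"])
save(im,"c4.png",(u-60,v-60,u+60,v+60),4)
E
```

```text
time_s: 2.55
position: [586.1, -20.0, 248.4]
tool_rot: [3.141, 0.001, 0.665]
wrist_force: [-0.3, -0.7, -0.4]
grip_width: 65.5
finger_force: 0.0
time_s: 2.95
position: [585.6, -19.2, 248.7]
tool_rot: [3.141, 0.001, 1.056]
wrist_force: [-0.5, -0.0, -0.6]
grip_width: 55.5
finger_force: 0.0
[ 0.20852307  0.42261988 -0.38318783  1.87546259  0.20086153  0.8811587
 -0.79023684] [585.75052915 -18.83793312 248.7497196 ] [3.14139574e+00 5.81771052e-04 1.05320544e+00]
312 237 55.86511409058884
```

View pics/c4.png

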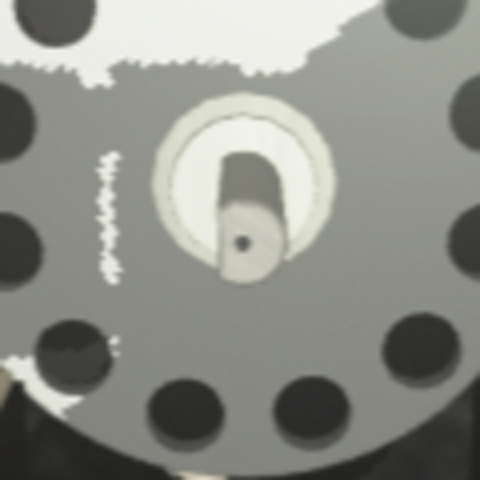

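```bash
python3 -m handwheel '[[[0.0035,-0.001,-0.1,0,0,0,0.4],[0.0035,-0.001,-0.2,0,0,0,0.4],[0.0035,-0.001,-0.287,0,0,0,0.4],[0.0035,-0.001,-0.287,0,0,0,0.4],[0.0035,-0.001,-0.287,0,0,0,1],[0.0035,-0.001,-0.287,0,0,0,1],[0.0035,-0.001,-0.287,0,0,0,1],[0.0035,-0.001,-0.287,0,0,0,1],[0.0035,-0.001,-0.287,0,0,0,1],[0.0035,-0.001,-0.287,0,0,0,1]]]'
```

```text
time_s: 4.0
position: [587.7, -17.0, 105.8]
tool_rot: [-3.141, -0.0, 1.06]
wrist_force: [0.8, -1.4, 9.7]
grip_width: 14.1
finger_force: 30.0
```

```bash
python3 -m handwheel '[[[0,0,0,0,0,0.15,1],[0,0.0005,0,0,0,0.3,1],[0,0.001,0,0,0,0.45,1],[0,0.0012,0,0,0,0.6,1],[0,0.0014,0,0,0,0.693,1],[0,0.0014,0,0,0,0.693,1]]]'
python3 -m handwheel '[[[0,0,0,0,0,0.15,1],[0,0.0005,0,0,0,0.3,1],[0,0.001,0,0,0,0.45,1],[0,0.0012,0,0,0,0.6,1],[0,0.0014,0,0,0,0.693,1],[0,0.0014,0,0,0,0.693,1],[0,0.0014,0,0,0,0.693,1]]]'
```

```text
time_s: 4.6
position: [586.8, -16.1, 105.8]
tool_rot: [-3.14, 0.0, 1.425]
wrist_force: [-5.6, 2.1, 10.8]
grip_width: 13.6
finger_force: 30.0
time_s: 5.3
position: [585.7, -15.4, 105.8]
tool_rot: [-3.138, -0.0, 1.786]
wrist_force: [-10.0, 2.9, 13.6]
grip_width: 13.6
finger_force: 30.0
```

```bash
python3 -m handwheel '[[[0,0,0,0,0,0,0.3],[0,0,0,0,0,0,0.3],[0,0,0,0,0,0,0.3],[0,0,0,0,0,0,0.3],[0,0,0,0,0,0,0.3],[0,0,0.1,0,0,0,0.3],[0,0,0.2,0,0,0,0.3],[0,0,0.29,0,0,0,0.3],[0,0,0.29,0,0,0,0.3]]]'
python3 -m handwheel '[[[0,0,0,0,0,-1,0.3],[0,0,0,0,0,-1,0.3],[0,0,0,0,0,-1,0.3],[0,0,0,0,0,-1,0.3]]]'
python3 - <<'E'
from h import *
im=snap("wrist");s=state();print(s["position"],s["tool_rot"])
u,v=map(int,proj(im,[585.8,-18.2,146]));print(u,v)
d=np.array([np.cos(np.radians(12)),np.sin(np.radians(12))])
print("front px dir",np.array(proj(im,[*(np.array([585.8,-18.2])-20*d),146]))-proj(im,[585.8,-18.2,146]))
save(im,"c5.png",(u-100,v-100,u+100,v+150),3)
g=cv2.resize(im["color"][v-30:v+30,u-30:u+30],(360,360),interpolation=cv2.INTER_CUBIC)[:,:,::-1]
c=cv2.imread("pics/c5.png")[:600,:400]; c=cv2.resize(im["color"][max(0,v-100):v+150,u-100:u+100,::-1],None,fx=2,fy=2)
g=cv2.copyMakeBorder(g,0,c.shape[0]-360,0,0,0);cv2.imwrite("pics/c5.png",np.hstack([c,g]))
E
```

```text
time_s: 6.2
position: [590.8, -15.1, 256.0]
tool_rot: [3.132, 0.002, 1.786]
wrist_force: [0.9, -1.4, -0.3]
grip_width: 65.0
finger_force: 0.0
time_s: 6.6
position: [587.7, -16.0, 249.5]
tool_rot: [-3.141, 0.0, 1.257]
wrist_force: [-0.0, 0.3, 0.3]
grip_width: 65.2
finger_force: 0.0
[587.75401308 -15.89533896 249.55483387] [-3.14119609e+00  3.74789245e-04  1.25456003e+00]
310 241
front px dir [-21.80025728  12.17393395]
```

View pics/c5.png

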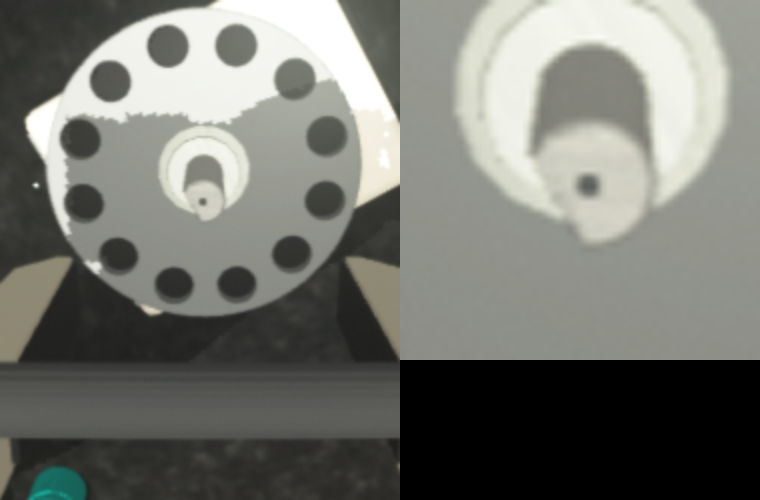

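The flat's normal (-85,+43 px) now matches the drive front direction (-21.8,+12.2 px), so step 1 is done. On to the collar, with the tool yawed to about -39° so the fingers close across the screw direction.

```bash
R='' ; python3 -m handwheel '[[[-0.163,-0.29,0,0,0,-0.925,0.3],[-0.163,-0.29,0,0,0,-0.925,0.3],[-0.163,-0.29,0,0,0,-0.925,0.3],[-0.163,-0.29,0,0,0,-0.925,0.3]]]'
python3 -m handwheel '[[[-0.163,-0.29,0,0,0,-0.925,0.3],[-0.163,-0.29,0,0,0,-0.925,0.3],[-0.163,-0.29,0,0,0,-0.925,0.3],[-0.163,-0.29,0,0,0,-0.925,0.3]]]'
python3 -m handwheel '[[[0,0,-0.1,0,0,-0.925,0.3],[0,0,-0.1,0,0,-0.925,0.3],[0,0,-0.1,0,0,-0.925,0.3],[0,0,-0.1,0,0,-0.925,0.3]]]'
python3 -m handwheel '[[[0,0,-0.1,0,0,-0.925,0.3],[0,0,-0.1,0,0,-0.925,0.3],[0,0,-0.1,0,0,-0.925,0.3],[0,0,-0.1,0,0,-0.925,0.3],[0,0,-0.1,0,0,-0.925,0.3]]]'
python3 - <<'E'
from h import *
im=snap("wrist");s=state();print(s["position"],s["tool_rot"],s["joint_positions"])
u,v=map(int,proj(im,[424.9,-306.6,36]));print(u,v,proj(im,[424.9,-306.6,36]))
c=cv2.resize(im["color"][v-75:v+75,u-100:u+100,::-1],None,fx=4,fy=4,interpolation=cv2.INTER_CUBIC);cv2.imwrite("pics/c6.png",c)
E
```

```text
time_s: 7.05
position: [503.3, -165.6, 249.5]
tool_rot: [-3.141, 0.003, 0.769]
wrist_force: [1.3, -0.4, -0.2]
grip_width: 65.1
finger_force: 0.0
time_s: 7.45
position: [422.0, -310.0, 249.7]
tool_rot: [3.141, 0.002, 0.285]
wrist_force: [0.1, -0.4, -0.9]
grip_width: 65.0
finger_force: 0.0
time_s: 7.85
position: [425.5, -305.1, 199.4]
tool_rot: [-3.141, 0.001, -0.191]
wrist_force: [-0.2, 0.7, 0.9]
grip_width: 64.6
finger_force: 0.0
time_s: 8.35
position: [425.5, -305.5, 150.2]
tool_rot: [-3.142, -0.0, -0.669]
wrist_force: [-0.3, -0.8, 0.5]
grip_width: 65.2
finger_force: 0.0
[ 425.43779824 -305.62388156  150.32588204] [-3.14148101e+00 -4.49889732e-04 -6.68814313e-01] [ 0.47022677  0.45760201  0.06153409  2.1267286  -0.05140859  0.55814478
 -1.67056212]
317 234 (np.float64(317.12373529280933), np.float64(234.46265963659593))
```

View pics/c6.png

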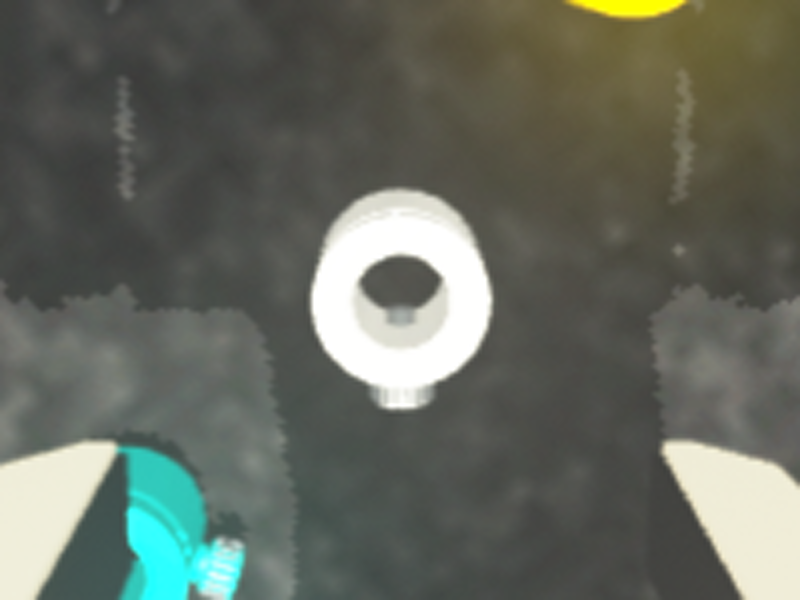

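The crop shows the collar ring centred at (401,300), wrist pixel (317,234), as predicted, with its screw pointing straight down. It is square to the closing line, and the turquoise look-alike is clear. Descend and grip.

```bash
python3 -m handwheel '[[[-0.001,-0.001,-0.1,0,0,0,0.3],[-0.001,-0.001,-0.2,0,0,0,0.3],[-0.001,-0.001,-0.26,0,0,0,0.3],[-0.001,-0.001,-0.284,0,0,0,0.3],[-0.001,-0.001,-0.284,0,0,0,0.3],[-0.001,-0.001,-0.284,0,0,0,1],[-0.001,-0.001,-0.284,0,0,0,1],[-0.001,-0.001,-0.284,0,0,0,1],[-0.001,-0.001,-0.284,0,0,0,1],[-0.001,-0.001,-0.284,0,0,0,1],[-0.001,-0.001,-0.284,0,0,0,1]]]'
python3 -m handwheel '[[[0,0,0.1,0,0,0,1],[0,0,0.2,0,0,0,1],[0,0,0.3,0,0,0,1],[0,0,0.4,0,0,0,1],[0,0,0.4,0,0,0,1],[0,0,0.4,0,0,0,1]]]'
python3 - <<'E'
from h import *
s=state();print(s["position"],s["tool_rot"],s["grip_width"])
E
```

```text
time_s: 9.5
position: [424.8, -306.7, 9.0]
tool_rot: [-3.142, -0.001, -0.675]
wrist_force: [-0.8, -0.6, 9.3]
grip_width: 34.9
finger_force: 30.0
time_s: 10.1
position: [424.8, -306.5, 209.4]
tool_rot: [-3.141, -0.003, -0.675]
wrist_force: [0.7, 0.3, -1.5]
grip_width: 35.3
finger_force: 30.0
[ 424.76196585 -306.46656325  209.3566669 ] [-3.14099906e+00 -2.84481680e-03 -6.74743234e-01] 35.32312320311896
```

```bash
python3 -m handwheel '[[[0.161,0.288,0,0,0,0.845,1],[0.161,0.288,0,0,0,0.845,1],[0.161,0.288,0,0,0,0.845,1],[0.161,0.288,0,0,0,0.845,1],[0.161,0.288,0,0,0,0.845,1]]]'
python3 -m handwheel '[[[0.161,0.288,0,0,0,0.845,1],[0.161,0.288,0,0,0,0.845,1],[0.161,0.288,0,0,0,0.845,1],[0.161,0.288,0,0,0,0.845,1],[0.161,0.288,0,0,0,0.845,1],[0.161,0.288,0,0,0,0.845,1],[0.161,0.288,0,0,0,0.845,1]]]'
python3 - <<'E'
from h import *
for i in range(2):
    im=snap("wrist");s=state();print(s["position"],s["tool_rot"])
u,v=map(int,proj(im,[585.8,-18.2,170]));print(u,v,proj(im,[585.8,-18.2,237]))
c=cv2.resize(im["color"][max(0,v-110):v+90,u-100:u+100,::-1],(600,600));s2=snap("scene");a,b=map(int,proj(s2,[585,-18,180]))
d=cv2.resize(s2["color"][b-50:b+100,a-25:a+25,::-1],(200,600));cv2.imwrite("pics/c7.png",np.hstack([c,d]))
E
```

```text
time_s: 10.6
position: [505.3, -159.5, 206.3]
tool_rot: [-3.14, 0.003, -0.229]
wrist_force: [-0.3, -0.3, -0.3]
grip_width: 34.8
finger_force: 30.0
time_s: 11.3
position: [584.3, -21.1, 207.6]
tool_rot: [3.141, 0.002, 0.206]
wrist_force: [-0.9, 0.7, -1.2]
grip_width: 35.2
finger_force: 30.0
[584.51094222 -20.85502071 207.8102674 ] [3.14077801e+00 1.33699265e-03 2.06167932e-01]
[584.72669972 -20.47586447 208.01777534] [3.14092485e+00 8.10546891e-04 2.06710853e-01]
310 262 (np.float64(309.0814231180356), np.float64(312.58475860163514))
```

View pics/c7.png

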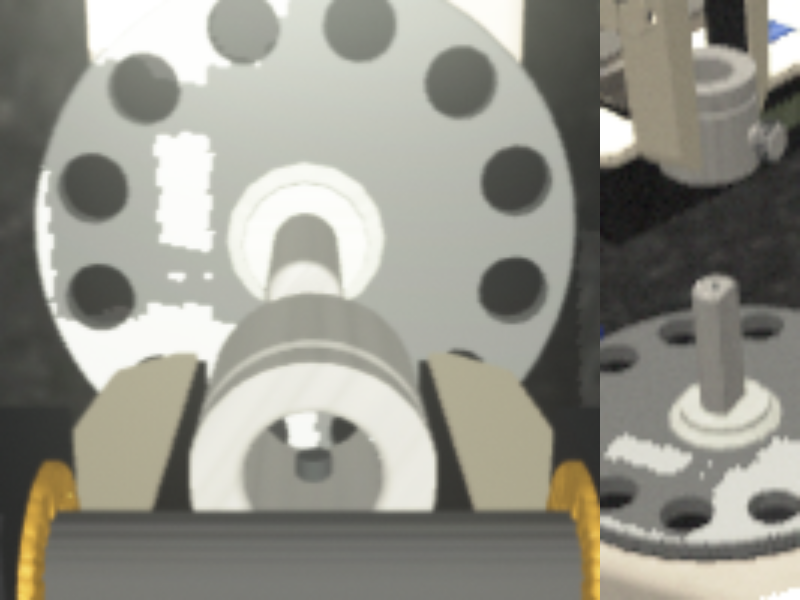

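The collar is held upright and centred between the fingers, its screw towards the robot. The shaft (column 304) is slightly left of the collar axis (313), which fits the arm still being about 2 mm short. I'll let it settle and correct.

```bash
python3 -m handwheel '[[[0,0.002,-0.06,0,0,0.012,1],[0,0.002,-0.06,0,0,0.012,1],[0,0.002,-0.06,0,0,0.012,1],[0,0.002,-0.06,0,0,0.012,1],[0,0.002,-0.06,0,0,0.012,1],[0,0.002,-0.06,0,0,0.012,1]]]'
python3 - <<'E'
from h import *
for i in range(3):
    im=snap("wrist");s=state();print(s["position"],s["tool_rot"])
g=cv2.cvtColor(im["color"],cv2.COLOR_RGB2GRAY)
# axis columns: project shaft tip and collar axis points and measure shaft edges below the collar
u,v=proj(im,[585.8,-18.2,125]);v=int(v);print(u,v)
for r in(v-8,v-4,v,v+4): print(r,g[r,int(u)-30:int(u)+30].tolist())
E
```

```text
time_s: 12.05
position: [585.8, -17.5, 178.9]
tool_rot: [3.141, -0.001, 0.216]
wrist_force: [0.2, -0.3, -1.6]
grip_width: 35.1
finger_force: 30.0
[585.72617422 -17.40115619 178.74624332] [ 3.14140154e+00 -8.37725894e-04  2.16047750e-01]
[585.65751476 -17.40250748 178.61217237] [ 3.14142034e+00 -6.66257217e-04  2.16147883e-01]
[585.58740826 -17.38724418 178.45528924] [ 3.14147907e+00 -4.39914381e-04  2.16139707e-01]
315.52739626528484 257
249 [178, 178, 186, 227, 241, 243, 244, 244, 242, 248, 251, 251, 251, 251, 251, 251, 251, 246, 211, 164, 159, 160, 161, 161, 161, 160, 159, 158, 158, 157, 157, 156, 157, 157, 156, 156, 155, 156, 157, 155, 154, 153, 161, 207, 245, 251, 251, 251, 251, 251, 251, 251, 245, 242, 244, 244, 243, 240, 217, 183]
253 [179, 179, 178, 186, 227, 240, 243, 243, 244, 241, 246, 248, 238, 206, 176, 166, 161, 159, 159, 159, 159, 156, 155, 155, 155, 155, 156, 155, 154, 154, 152, 153, 154, 156, 158, 157, 157, 157, 155, 154, 153, 151, 153, 158, 191, 232, 247, 250, 251, 251, 251, 248, 245, 244, 244, 244, 241, 218, 183, 177]
257 [177, 178, 178, 178, 177, 179, 184, 173, 159, 155, 155, 156, 156, 157, 158, 157, 160, 159, 159, 158, 158, 156, 155, 155, 155, 155, 155, 155, 155, 155, 153, 152, 152, 156, 157, 158, 157, 158, 157, 156, 154, 151, 152, 154, 155, 156, 156, 155, 156, 155, 165, 200, 233, 240, 229, 197, 180, 177, 177, 177]
261 [177, 175, 168, 159, 154, 153, 154, 154, 155, 155, 155, 156, 157, 158, 158, 158, 158, 158, 158, 157, 156, 155, 154, 155, 155, 155, 157, 155, 154, 153, 153, 152, 152, 155, 158, 157, 159, 158, 157, 156, 155, 152, 151, 152, 154, 155, 155, 156, 156, 155, 154, 153, 152, 151, 153, 161, 171, 175, 175, 176]
```

```bash
python3 -m handwheel '[[[0,-0.0014,-0.03,0,0,0,1],[0,-0.0014,-0.05,0,0,0,1],[0,-0.0014,-0.06,0,0,0,1],[0,-0.0014,-0.066,0,0,0,1],[0,-0.0014,-0.066,0,0,0,1]]]'
python3 -m handwheel '[[[0,0,-0.006,0,0,0,1],[0,0,-0.012,0,0,0,1],[0,0,-0.018,0,0,0,1],[0,0,-0.024,0,0,0,1],[0,0,-0.03,0,0,0,1],[0,0,-0.03,0,0,0,1],[0,0,-0.03,0,0,0,1]]]'
```

```text
time_s: 12.7
position: [585.3, -18.0, 144.8]
tool_rot: [-3.141, 0.001, 0.216]
wrist_force: [0.0, -0.9, -0.2]
grip_width: 34.9
finger_force: 30.0
time_s: 13.4
position: [585.4, -18.1, 130.0]
tool_rot: [-3.142, 0.0, 0.216]
wrist_force: [0.1, 0.2, -1.1]
grip_width: 34.9
finger_force: 30.0
```

```bash
python3 -m handwheel '[[[0,0,-0.012,0,0,0,1],[0,0,-0.024,0,0,0,1],[0,0,-0.036,0,0,0,1],[0,0,-0.048,0,0,0,1],[0,0,-0.052,0,0,0,1],[0,0,-0.052,0,0,0,1]]]'
python3 -m handwheel '[[[0,0,-0.004,0,0,0,1],[0,0,-0.008,0,0,0,1],[0,0,-0.012,0,0,0,1],[0,0,-0.014,0,0,0,1],[0,0,-0.014,0,0,0,1],[0,0,-0.014,0,0,0,1]]]'
```

```text
time_s: 14.0
position: [585.3, -18.1, 103.6]
tool_rot: [-3.141, 0.001, 0.216]
wrist_force: [-0.3, 0.0, -1.9]
grip_width: 35.2
finger_force: 30.0
time_s: 14.6
position: [585.6, -18.1, 97.6]
tool_rot: [3.141, -0.001, 0.216]
wrist_force: [-2.7, 1.1, 6.8]
grip_width: 35.1
finger_force: 30.0
```

```bash
python3 -m handwheel '[[[0,0,-0.002,0,0,0,1],[0,0,-0.003,0,0,0,1],[0,0,-0.004,0,0,0,1],[0,0,-0.004,0,0,0,1],[0,0,-0.004,0,0,0,1]]]'
python3 -m handwheel '[[[0,0,-0.002,0,0,0,1],[0,0,-0.003,0,0,0,1],[0,0,-0.003,0,0,0,1],[0,0,-0.003,0,0,0,1],[0,0,-0.003,0,0,0,1]]]'
```

```text
time_s: 15.1
position: [585.7, -18.1, 96.9]
tool_rot: [3.141, -0.001, 0.216]
wrist_force: [-5.1, -0.5, 20.0]
grip_width: 35.2
finger_force: 30.0
time_s: 15.6
position: [585.9, -18.1, 96.7]
tool_rot: [3.141, -0.002, 0.216]
wrist_force: [-9.0, 0.3, 35.3]
grip_width: 34.9
finger_force: 30.0
```

```bash
python3 -m handwheel '[[[0,0,0.0025,0,0,0,1],[0,0,0.0025,0,0,0,1],[0,0,0.0025,0,0,0,1],[0,0,0.0025,0,0,0,1],[0,0,0.0025,0,0,0,1]]]'
python3 - <<'E'
from h import *
im=snap("wrist");s2=snap("scene");s=state();print(s["position"],s["wrist_force"],s["finger_force"])
a,b=map(int,proj(s2,[585,-18,110]));d=s2["color"][b-50:b+50,a-65:a+65,::-1]
c=im["color"][100:400,150:470,::-1]
d=cv2.resize(d,(390,300));cv2.imwrite("pics/c8.png",np.hstack([c,d]))
E
```

```text
time_s: 16.1
position: [585.8, -18.1, 96.8]
tool_rot: [3.141, -0.001, 0.216]
wrist_force: [-6.1, 0.5, 22.9]
grip_width: 35.4
finger_force: 30.0
[585.76863238 -18.06935347  96.82336242] [-5.92710434  0.95284524 23.63610237] 30.00460695635411
```

View pics/c8.png

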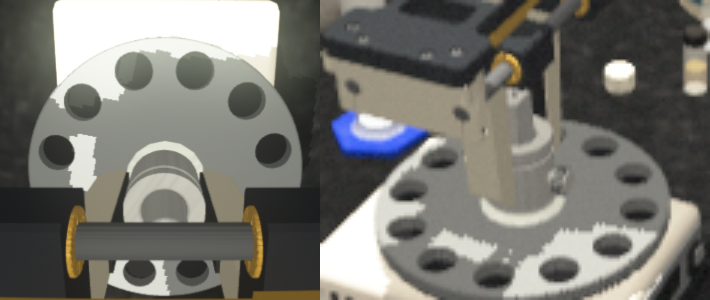

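The collar sits on the hub around the shaft with its screw to the front. The fingers are clear of the carousel, and the push is steady at about 23 N. Handing in.

```bash
python3 -c "
from station import *
print(hand_in())"
```

```text
the job is handed in; nothing more can be done
None
```

I handed the job in with the shaft's flat and the collar's screw facing the drive's front and the collar on the hub, gripped and pressed down at about 23 N with the carousel apparently home. The vials and the plain ring were not touched on the way, and no verdict came back.

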